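Turn over a printed cover with the spatula

TASK

Take the spatula from its rubber mat and, with the spatula alone (never the gripper), slip its blade under the printed cover on the near deck of the turning jig and turn the cover over the cross ridge, so that it ends show face up, lying flat in the jig's far nest, clear of the ridge. Be gentle: the blade's edge should slide on the coated deck with light pressure, and neither the jig nor the cover may be pushed hard. Then stand the spatula back on its blade in the middle of the mat, let go, and leave everything else on the bench undisturbed.

Things in the scene. Friction and masses are not known exactly. Their poses are not given: they have to be found in the camera images.
- jig: Fixed turning jig: grey metal base 12 mm high; its top is the deck. Origin: on the bench, under the middle of the cross ridge. x runs from the near deck (negative) over the ridge to the far nest; z up. Near deck: x -125 to -3 mm, open at its near end. White side walls, 10 mm above the deck, leave a channel 84 mm wide (y -42 to 42). Contact with it is stiff.
- jig_ridge (a point): Middle of the top of the steel cross ridge, 19 mm above the bench. The ridge runs across the channel, 6 mm wide (jig x -3 to 3) and 7 mm above the deck.
- jig_nest (a point): Middle of the nest floor (the far deck), level with the near deck, 12 mm above the bench, 60 mm past the middle of the ridge. The nest is 115 mm long (jig x 3 to 118 mm), between the ridge and a steel end stop 8 mm thick and 8 mm high. A turned cover may at first lie with its near edge up on the ridge.
- cover: Flat square white printed cover, 70 x 70 x 7 mm, 40 to 75 g, loose. Starts on the near deck, grid side (thin grey lines) up, 4 to 18 mm short of the ridge, turned up to 0.08 rad to it. Its show face, at first underneath, has a bevel all round, 4 mm in and 3 mm high. Origin: centre of the show face; z points from show face to grid side; x, y along the sides.
- cover_mid (a point): Centre of the cover, half way through its thickness.
- spatula: Loose spatula, about 140 g, standing on its blade on the mat. Steel blade 75 (x) x 56 (y) x 2 mm; black handle 28 (x) x 22 mm (y), flat-sided, on the blade's heel, leaning back (to -x) 0.26 rad, from 15 to 96 mm above the blade's underside. Origin: centre of the blade's underside; x to its front edge, z up. Its centre of mass lies over the blade.
- spatula_tip (a point): Middle of the front lower edge of the blade, 37.5 mm ahead of the spatula's origin.
- spatula_grip (a point): Point in the middle of the handle, 62 mm above the blade's underside, 51.5 mm behind the spatula's origin. Grip here across y, from above or tilted, firmly (50 to 60 N) so that the handle does not turn between the fingers.
- mat: Fixed dark rubber mat on the bench, 190 (x) x 140 (y) x 4 mm, to the left or right of the jig. Origin: centre of its underside; its top is 4 mm above the bench.
Things that resemble listed ones, but are neither listed nor needed, are in the scene too. Leave any blue or yellow look-alike of the spatula alone.

How it is judged:
On the way:
1. the cover's near edge is raised on the spatula's blade, the cover tipped up between 15 and 80 degrees (angle between cover's own z axis and vertical between 0.26 and 1.4 rad and contact force between spatula and cover above 0.05 N), for 0.1 s.
At the end, for the whole second after the job is handed in: The cover lies turned over (show face up, within 2.4 degrees of level) on the floor of the far nest between ridge and stop (centre within 25 mm of the nest's middle along the jig); the spatula stands on its blade on the mat, its origin within 55 mm of the mat's middle; both are at rest and released (angle between cover's own z axis and vertical above 3.1 rad and x of cover_mid in the frame of jig_nest between -0.025 and 0.025 m and z of cover_mid in the frame of jig_nest below 0.0055 m and linear speed of each of cover, spatula below 0.01 m/s and angle between spatula's own z axis and vertical below 0.1 rad and horizontal distance between spatula and mat below 0.055 m and z of spatula in the frame of mat between 0.002 and 0.007 m); the robot touches nothing.
It fails at once if the gripper or arm touches the cover (contact force between any of the fingers, the arm and cover above 0.3 N).
It fails at once if the spatula presses on the jig with more than 25 N (contact force between spatula and jig above 25 N).
It fails at once if the spatula presses on the cover with more than 20 N (contact force between spatula and cover above 20 N).
It fails at once if the gripper or arm strikes the jig (contact force between any of the fingers, the arm and jig above 5 N).
It fails at once if a bystander is disturbed (moved by more than 20 mm) (distance of any of gear_a, gear_b, gear_c, driver, servo, screw_jar, mug from where it was at the start of the episode above 0.02 m).
It also fails if it takes over 72 s, if anything falls off the work surface, if the arm or the gripper's body presses on something with over 40 N, if the wrist force passes 120 N, or if a joint passes its speed limit or range.

ROBOT

A 7-joint arm with a two-finger parallel gripper is mounted at the origin on the work surface. World frame = base frame: x ahead of the robot, y to its left, z up, the work surface at z = 0. Lengths are in m, angles in rad, forces in N, time in s.
With the tool pointing down it reaches from about 0.35 to 0.9 m from the base axis. Payload 8.1 kg.
Tool frame: the origin (TCP) lies midway between the tips of the shut fingers; the grasp point (between the pads) lies 19 mm behind it (arm.hold_point_z is the z of the grasp point in the tool frame, in m); z points along the fingers, y is the line along which they close (so a half turn about z gives the same grasp; the last joint's range is limited). The gripper opens to 92 mm and grips with 3 to 60 N. Pads are 19 mm wide; open, the fingers measure 130 mm over their backs; the gripper's body (75 mm by 190 mm) begins 47 mm behind the grasp point.
Start: joints at [-1.321, 0.434, 0.025, 1.573, -0.012, 1.134, -0.075], TCP at [0.216, 0.587, 0.188] pointing down, gripper open.
Joint ranges: [-2.62, 2.62], [-0.44, 2.09], [-1.27, 1.32], [0.08, 2.57], [-1.32, 4.46], [0.12, 2], [-2.74, 2.74]. Speed limits (rad/s): [2.22, 2.22, 3.01, 3.01, 3.14, 3.14, 3.14].

INTERFACE

Orientations are given as a rotation vector (axis times angle).
In Python, from cell import arm, get_image, camera_params, job gives the robot as it stands.
- The arm moves only by the tool send_rows, never from a script. Its argument "deltas" is a list of rows, each a list of 3 entries, a list of its own where there are three numbers: the shift along the world's x, y, z in m, then the turn, a rotation vector about the world's x, y, z in rad, then the finger opening in m, from 0 to 0.0918. In form: [[[tx, ty, tz], [ax, ay, az], gripper], ...]. A call has exactly 10 rows; each row shifts and turns the commanded pose from where the row before left it; what a row does not reach is not made up. A row lasts 1/10 s, in which the tool goes at most 50 mm and 8.59 degrees, less where a joint would pass 70% of its speed; a pose out of reach is approached as far as the arm can. A call with a gripper value outside its range is refused whole. The fingers move at their own pace and stop on an object; "force" is the grip in N (left out, the last holds). Time passes only in rows, so rows that do not move let the fingers close, or fill a call up. It gives the time, the measured TCP pose, the force and the opening at its end, in the units of the state.
- arm.observe(): the state, without advancing time (a new reading comes with each control period).
- get_image(name): name is "scene" or "side" or "wrist"; returns the picture (480x640x3 uint8, red, green, blue); there is no depth.
- camera_params(name): a dict with "fov_y" (degrees; the focal length in pixels is half the picture's height over the tangent of half this angle, whatever the lens; pixels are square), "cx", "cy" (the principal point, pixels), "distortion" ([k1, k2, p1, p2, k3] as OpenCV has them; the pictures are not rectified), "rvec" (rotation vector, rad) and "tvec" (3), from world to camera coordinates, as OpenCV has them. Camera axes: x right, y down, z forward; pixel columns grow to the right and rows downward; lengths in m; the calibration is good to about 2 mm. A picture is of the moment at which its call begins: read the wrist's pose just before it. camera_params takes no time and is no camera call; for the wrist camera it gives the pose at the moment of the call.
- job.sign_off(): hands the job in, once; it reports no verdict.
The state is a dict: "clock": time; "joints": joint angles; "dq": joint speeds; "joint_efforts": joint torques, N m; "position": TCP position; "ee_rot": TCP orientation; "force": force on the tool from outside, world axes, zero at the start; "ft_torque": the same for the moment, N m; "width": opening from 0.0 (shut) to 1.0 (fully open).
Only numpy, scipy, OpenCV 4.12 (cv2) and the standard library are available. Lean on these libraries where they do the work, as an engineer would, in place of code of your own. Each camera call takes 0.05 s, during which the arm holds its last target. There are 200 camera calls.

## Working session

There is one attempt and no reset: what is moved stays moved. The work goes in short steps, Python scripts to look and compute and a tool call to move; the robot and the scene stay as the last step left them, time stands still between calls to the robot, and variables do not carry over. Pictures are saved under pics/ and viewed, on a budget of 10 in all, crops included, one or two more only if the job needs it, and the job is handed in when it is done.

Besides the shell and the picture viewer there is one more tool, called after "Call:" as a command line: name --argument value ..., lists and objects as JSON in quotes. send_rows: Moves the arm, as the interface text tells. Its arguments: {"type":"object","properties":{"deltas":{"type":"array","items":{"type":"array"}},"force":{"type":"number"}},"required":["deltas"]}

```bash
mkdir -p pics; ls
python3 - <<'E'
from cell import arm,get_image,camera_params
import cv2
s=arm.observe();print(s['clock'],s['position'],s['ee_rot'],s['width'],s['force'],arm.hold_point_z)
for n in("scene","side"):
    cv2.imwrite(f"pics/{n}0.png",get_image(n)[:,:,::-1]);print(n,camera_params(n))
E
```

```text
pics
0.0 [0.21580578 0.58594255 0.18674604] [-5.51390157e-01 -3.09268674e+00  2.48315333e-03] 0.998223537848234 [0.16797006 0.25971681 0.76695709] -0.0188
scene {'fov_y': 45.96498473103092, 'cx': 325.41359346859224, 'cy': 240.15492069042708, 'distortion': array([-0.05442551,  0.        ,  0.        ,  0.        ,  0.        ]), 'rvec': array([ 1.98178397,  1.87980667, -0.51135875]), 'tvec': array([ 0.04273757, -0.40404591,  1.47995736])}
side {'fov_y': 49.22795034192294, 'cx': 326.3957596372287, 'cy': 245.30262874594342, 'distortion': array([0.01637666, 0.        , 0.        , 0.        , 0.        ]), 'rvec': array([ 2.2795797 , -0.63828174,  0.27057049]), 'tvec': array([-0.47364511,  0.17164346,  1.19603099])}
```

View pics/scene0.png

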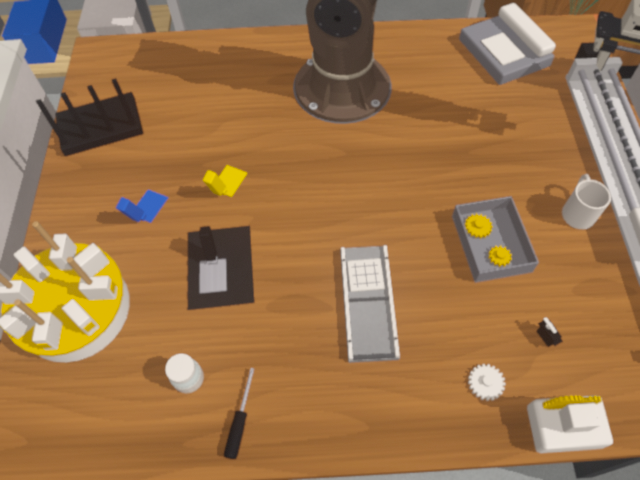

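View pics/side0.png

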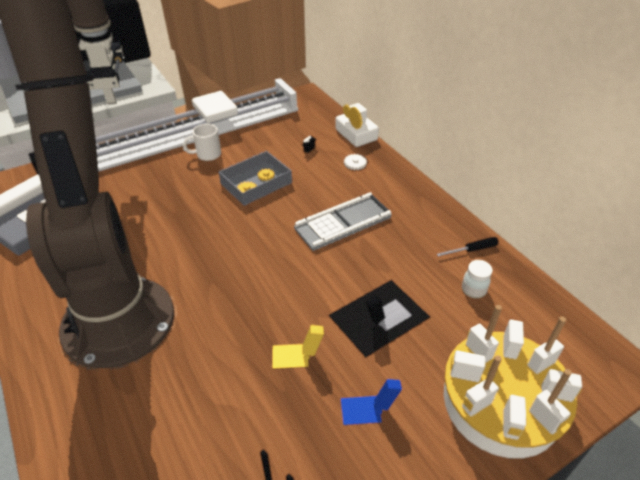

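The scene camera has the robot at the top, with world +x running down the image. The mat and spatula are at about (220,267), handle at (207,243) and blade at (213,275). The jig spans (363,250) to (373,358), with the cover at (366,275) on the near deck towards the robot. The side view agrees. Next I'll measure.

```bash
cat > h.py <<'E'
import numpy as np,cv2
from cell import arm,get_image,camera_params
def K(p):
    f=240/np.tan(np.radians(p['fov_y']/2));return np.array([[f,0,p['cx']],[0,f,p['cy']],[0,0,1]])
def ray(p,uv,z):
    uv=np.asarray(uv,float).reshape(-1,1,2)
    n=cv2.undistortPoints(uv,K(p),p['distortion'])[:,0]
    R=cv2.Rodrigues(p['rvec'])[0];c=-R.T@np.ravel(p['tvec'])
    d=np.c_[n,np.ones(len(n))]@R
    return c+d*((z-c[2])/d[:,2])[:,None]
def proj(p,X): return cv2.projectPoints(np.asarray(X,float).reshape(-1,1,3),p['rvec'],p['tvec'],K(p),p['distortion'])[0][:,0]
def rect(mask,p,z):
    mask=cv2.morphologyEx(mask.astype(np.uint8),cv2.MORPH_CLOSE,np.ones((5,5)))
    c=max(cv2.findContours(mask,0,2)[0],key=cv2.contourArea)
    w=ray(p,c[:,0],z)[:,:2]; r=cv2.minAreaRect((w*1000).astype(np.float32)); return r,c
E
python3 - <<'E'
from h import *
p=camera_params("scene");im=cv2.imread("pics/scene0.png");hsv=cv2.cvtColor(im,cv2.COLOR_BGR2HSV)
yy,xx=np.mgrid[:480,:640]
roi=(xx>180)&(xx<260)&(yy>222)&(yy<312)
print("mat",rect(roi&((hsv[...,2]<80)|(hsv[...,1]<70)),p,.004)[0])
print("blade",rect(roi&(hsv[...,2]>110)&(hsv[...,1]<70),p,.006)[0])
roi=(xx>330)&(xx<405)&(yy>240)&(yy<365)
print("jig",rect(roi&(hsv[...,1]<70),p,.015)[0])
roi=(xx>346)&(xx<385)&(yy>255)&(yy<300)
r,c=rect(roi&(hsv[...,1]<70)&(hsv[...,2]>185),p,.019);print("cover",r,cv2.boundingRect(c))
print(proj(p,[[.216,.587,.188],[0,0,0]]))
cv2.imwrite("pics/crop.png",cv2.resize(im[225:370,180:410],None,fx=3.4,fy=3.4,interpolation=cv2.INTER_CUBIC))
E
```

```text
mat ((509.2861633300781, -297.78033447265625), (194.42039489746094, 135.5135498046875), 3.8850910663604736)
blade ((535.1408081054688, -310.7508850097656), (82.66191864013672, 57.968997955322266), 2.1024584770202637)
jig ((616.943603515625, 15.303997039794922), (255.6209716796875, 101.98779296875), 0.005211987067013979)
cover ((567.2993774414062, 9.944873809814453), (90.34274291992188, 79.35021209716797), 1.7234158515930176) (347, 258, 38, 42)
[[615.93716673  85.77503646]
 [341.68795292  86.29526679]]
```

View pics/crop.png

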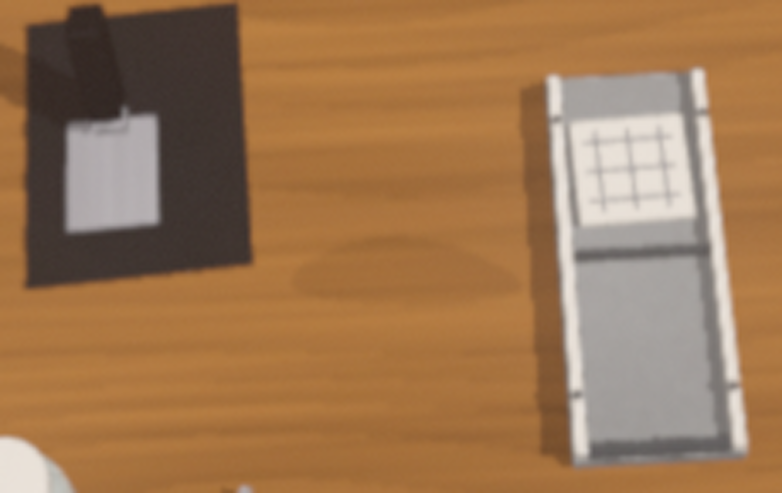

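The crop (3.4x, offset 180,225) shows all the corners clearly. The cover corners are at crop (570,122), (683,112), (695,217) and (580,226). The ridge runs from (578,255) to (708,250). The blade spans (65,122) to (160,223).

Run:
```python
from h import *
p=camera_params("scene")
def q(n,pts,z):
    w=ray(p,np.array(pts)/3.4+[180,225],z)[:,:2]*1000
    print(n,w.round(0).tolist(),"mid",w.mean(0).round(1))
    if len(w)==4: # nl,nr,fr,fl
        a=w[2]+w[3]-w[0]-w[1];b=w[1]+w[2]-w[0]-w[3]
        print("  len",np.linalg.norm(a)/2,np.linalg.norm(b)/2,"yaw",np.arctan2(a[1],a[0]),np.arctan2(-b[0],b[1]))
q("mat",[(27,25),(238,4),(252,265),(27,287)],4)if 0 else q("mat",[(27,25),(238,4),(252,265),(27,287)],.004)
q("blade",[(65,122),(158,114),(160,223),(66,232)],.006)
q("walls",[(547,75),(705,70),(748,453),(575,462)],.022)
q("ridge",[(578,255),(708,250)],.019)
q("cover",[(570,122),(683,112),(695,217),(580,226)],.019)
q("htop",[(86,8)],.098)
```

```text
mat [[426.0, -372.0], [418.0, -233.0], [605.0, -221.0], [613.0, -359.0]] mid [ 515.7 -295.9]
  len 187.16131795414802 138.48964471229812 yaw 0.06588733137499103 0.055511892606193526
blade [[501.0, -341.0], [499.0, -282.0], [575.0, -278.0], [578.0, -336.0]] mid [ 538.2 -309.4]
  len 76.88387394136625 58.83261320776996 yaw 0.060233308617723386 0.04639289462394754
walls [[493.0, -33.0], [495.0, 67.0], [745.0, 66.0], [745.0, -33.0]] mid [619.7  16.4]
  len 251.1227353826291 99.46529466627977 yaw -0.0014676811124452885 -0.0115038687996057
ridge [[616.0, -22.0], [617.0, 56.0]] mid [616.8  16.9]
cover [[526.0, -21.0], [523.0, 50.0], [595.0, 50.0], [597.0, -20.0]] mid [560.2  15. ]
  len 71.87992511282165 70.80819690769252 yaw 0.010449473639645445 0.0358999391954125
htop [[473.0, -311.0]] mid [ 473.1 -311.3]
```

Call:
send_rows --deltas '[[[0.04,-0.02,0.002],[0,0,0.04],0.0918],[[0.04,-0.02,0.002],[0,0,0.04],0.0918],[[0.04,-0.02,0.002],[0,0,0.04],0.0918],[[0.04,-0.02,0.002],[0,0,0.04],0.0918],[[0.04,-0.02,0.002],[0,0,0.04],0.0918],[[0.014,-0.045,0],[0,0,0.04],0.0918],[[0.014,-0.045,0],[0,0,0.04],0.0918],[[0.014,-0.045,0],[0,0,0.04],0.0918],[[0.014,-0.045,0],[0,0,0.04],0.0918],[[0.014,-0.045,0],[0,0,0.04],0.0918]]'

```text
clock: 1.1
position: [0.486, 0.2594, 0.1973]
ee_rot: [0.077, -3.14, 0.0]
force: [0.8, 0.9, 0.9]
width: 0.999
```

Call:
send_rows --deltas '[[[0,-0.045,0],[0,0,0],0.0918],[[0,-0.045,0],[0,0,0],0.0918],[[0,-0.045,0],[0,0,0],0.0918],[[0,-0.045,0],[0,0,0],0.0918],[[0,-0.045,0],[0,0,0],0.0918],[[0,-0.045,0],[0,0,0],0.0918],[[0,-0.045,0],[0,0,0],0.0918],[[0,-0.045,0],[0,0,0],0.0918],[[0,-0.045,0],[0,0,0],0.0918],[[0,-0.045,0],[0,0,0],0.0918]]'

```text
clock: 2.1
position: [0.4855, -0.1902, 0.1974]
ee_rot: [0.074, -3.141, -0.0]
force: [-0.1, 0.6, -0.3]
width: 0.997
```

Call:
send_rows --deltas '[[[0,-0.04,0],[0,0,0],0.0918],[[0,-0.04,0],[0,0,0],0.0918],[[0,-0.04,0],[0,0,0],0.0918],[[0,-0.004,0],[0,0,0],0.0918],[[0,0,0],[0,0,0],0.0918],[[0,0,0],[0,0,0],0.0918],[[0,0,0],[0,0,0],0.0918],[[0,0,0],[0,0,0],0.0918],[[0,0,0],[0,0,0],0.0918],[[0,0,0],[0,0,0],0.0918]]'

```text
clock: 3.1
position: [0.4862, -0.312, 0.1977]
ee_rot: [-0.075, 3.14, 0.0]
force: [-0.2, -0.9, -0.1]
width: 0.999
```

Run:
```python
from h import *
s=arm.observe();p=camera_params("wrist")
cv2.imwrite("pics/w1.png",get_image("wrist")[:,:,::-1])
R=cv2.Rodrigues(s['ee_rot'])[0];print(s['clock'],s['position'],R.round(3).tolist(),s['joints'].round(2))
np.save("w1.npy",np.r_[p['rvec'],np.ravel(p['tvec'])])
P=lambda x,y,z:[.538+x*.9985-y*.054,-.309+x*.054+y*.9985,.004+z]
print(proj(p,[P(-.0515,0,.062),P(-.0605,.011,.096),P(-.0605,-.011,.096),P(.0375,.028,.002),P(.0375,-.028,.002)]))
```

```text
3.1 [ 0.48617275 -0.31200181  0.19765028] [[-0.999, -0.048, 0.0], [-0.048, 0.999, 0.0], [-0.0, 0.0, -1.0]] [ 0.22  0.35  0.35  1.7  -0.13  1.11  2.23]
[[317.44697873 221.71470641]
 [329.4555703  221.52775981]
 [305.315002   221.68811329]
 [339.96682444 277.51837716]
 [295.8756889  277.79476261]]
```

View pics/w1.png

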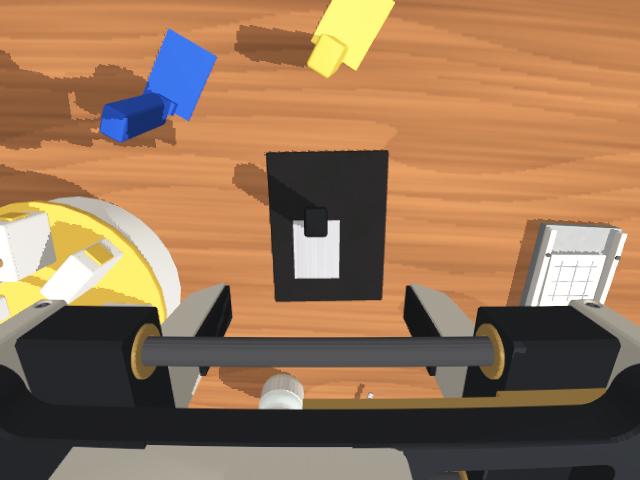

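The wrist view shows the handle top at (316,222) and the blade front corners at (293,278) and (340,278). That is within about 1 to 2 mm of the predictions, so I'll descend and grip.

Call:
send_rows --deltas '[[[0,0,-0.02],[0,0,0],0.0918],[[0,0,-0.025],[0,0,0],0.0918],[[0,0,-0.025],[0,0,0],0.0918],[[0,0,-0.025],[0,0,0],0.0918],[[0,0,-0.02],[0,0,0],0.0918],[[0,0,-0.02],[0,0,0],0.0918],[[0,0,-0.01],[0,0,0],0.0918],[[0,0,-0.0055],[0,0,0],0.0918],[[0,0,0],[0,0,0],0.0918],[[0,0,0],[0,0,0],0.0918]]'

```text
clock: 4.15
position: [0.4865, -0.3128, 0.0478]
ee_rot: [-0.074, 3.14, -0.001]
force: [1.2, 0.5, 0.6]
width: 0.999
```

Call:
send_rows --deltas '[[[0,0,0],[0,0,0],0.03],[[0,0,0],[0,0,0],0.02],[[0,0,0],[0,0,0],0.01],[[0,0,0],[0,0,0],0.01],[[0,0,0],[0,0,0],0.01],[[0,0,0],[0,0,0],0.01],[[0,0,0],[0,0,0],0.01],[[0,0,0],[0,0,0],0.01],[[0,0,0],[0,0,0],0.01],[[0,0,0],[0,0,0],0.01]]' --force 57

```text
clock: 5.15
position: [0.4859, -0.3125, 0.047]
ee_rot: [0.074, -3.141, -0.0]
force: [-0.5, 0.2, -0.2]
width: 0.233
```

Call:
send_rows --deltas '[[[0,0,0.015],[0,0,0],0.01],[[0,0,0.025],[0,0,0],0.01],[[0,0,0.03],[0,0,0],0.01],[[0,0.02,0.03],[0,0,-0.006],0.01],[[-0.01,0.04,0.003],[0,0,-0.007],0.01],[[-0.01,0.045,0],[0,0,-0.007],0.01],[[-0.01,0.045,0],[0,0,-0.007],0.01],[[-0.01,0.045,0],[0,0,-0.007],0.01],[[-0.01,0.045,0],[0,0,-0.007],0.01],[[-0.01,0.045,0],[0,0,-0.007],0.01]]'

```text
clock: 6.15
position: [0.4251, -0.0258, 0.1501]
ee_rot: [0.002, 3.141, 0.0]
force: [0.0, 0.5, -1.6]
width: 0.234
```

Call:
send_rows --deltas '[[[-0.004,0.0235,0],[0,0,0],0.01],[[0,0.02,0],[0,0,0],0.01],[[0,0,-0.01],[0,0.0125,0],0.01],[[0,0,-0.01],[0,0.0125,0],0.01],[[0,0,-0.01],[0,0.0125,0],0.01],[[0,0,-0.01],[0,0.0125,0],0.01],[[0,0,-0.01],[0,0.0125,0],0.01],[[0,0,-0.01],[0,0.0125,0],0.01],[[0,0,-0.005],[0,0.0125,0],0.01],[[0,0,0],[0,0.0125,0],0.01]]'

```text
clock: 7.15
position: [0.4215, 0.0158, 0.0843]
ee_rot: [-0.002, -3.039, 0.001]
force: [-0.6, 0.4, -1.6]
width: 0.228
```

Run:
```python
from h import *
s=arm.observe();p=camera_params("wrist")
w=get_image("wrist")[:,:,::-1];c=get_image("scene")[:,:,::-1];d=get_image("side")[:,:,::-1]
R=cv2.Rodrigues(s['ee_rot'])[0];print(s['clock'],s['position'],R.round(3).tolist(),s['joints'].round(2),s['force'])
T=lambda v:s['position']+R@np.array(v)
# tool axes: x_tool=-x, z_tool=down
pts=[T([-.089,0,.043]),T([-.089,.028,.043]),T([-.089,-.028,.043])];print(np.round(pts,4).tolist())
for n in("wrist","scene","side"): print(n,proj(camera_params(n),pts).round(1).tolist())
a=cv2.resize(c[230:370,320:420],(400,560),interpolation=cv2.INTER_CUBIC)
b=cv2.resize(d[170:270,280:400],(400,333),interpolation=cv2.INTER_CUBIC)
e=cv2.resize(w[150:330,180:500],(400,225))
cv2.imwrite("pics/m2.png",np.hstack([a,np.vstack([b,e,np.zeros((2,400,3),np.uint8)])]))
```

```text
7.15 [0.42146733 0.01581844 0.0842574 ] [[-0.995, 0.001, -0.102], [0.001, 1.0, -0.0], [0.102, -0.0, -0.995]] [-0.3   0.3   0.18  2.09 -0.09  0.85  1.51] [-0.57376177  0.36668353 -1.64653909]
[[0.5056, 0.0157, 0.0324], [0.5056, 0.0437, 0.0324], [0.5056, -0.0123, 0.0324]]
wrist [[317.1, 347.4], [349.9, 347.4], [284.2, 347.4]]
scene [[364.4, 248.7], [377.5, 248.0], [351.2, 249.3]]
side [[307.3, 228.1], [302.0, 222.0], [312.7, 234.4]]
```

View pics/m2.png

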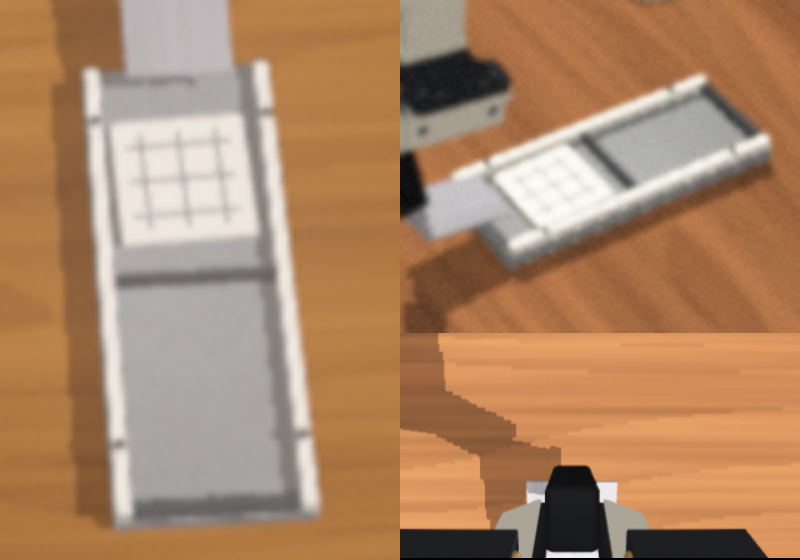

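The scene crop shows the blade tip corners at (351.5,249) and (378.7,247.5), matching the prediction to about 1 mm. The blade is centred in the channel behind the cover. Lowering gently.

Call:
send_rows --deltas '[[[0,0,-0.006],[0,0,0],0.01],[[0,0,-0.005],[0,0,0],0.01],[[0,0,-0.004],[0,0,0],0.01],[[0,0,-0.002],[0,0,0],0.01],[[0,0,-0.001],[0,0,0],0.01],[[0,0,-0.0005],[0,0,0],0.01],[[0,0,0],[0,0,0],0.01],[[0,0,0],[0,0,0],0.01],[[0,0,0],[0,0,0],0.01],[[0,0,0],[0,0,0],0.01]]'

```text
clock: 8.3
position: [0.422, 0.016, 0.0666]
ee_rot: [-0.001, -3.042, -0.0]
force: [0.5, -0.0, -1.1]
width: 0.231
```

Call:
send_rows --deltas '[[[0,0,-0.0005],[0,0,0],0.01],[[0,0,0],[0,0,0],0.01],[[0,0,-0.0005],[0,0,0],0.01],[[0,0,0],[0,0,0],0.01],[[0,0,0],[0,0,0],0.01],[[0,0,0],[0,0,0],0.01],[[0,0,0],[0,0,0],0.01],[[0,0,0],[0,0,0],0.01],[[0,0,0],[0,0,0],0.01],[[0,0,0],[0,0,0],0.01]]'

```text
clock: 9.3
position: [0.422, 0.016, 0.0655]
ee_rot: [-0.001, -3.042, 0.0]
force: [0.7, -0.2, -1.6]
width: 0.232
```

Call:
send_rows --deltas '[[[0,0,-0.0005],[0,0,0],0.01],[[0,0,0],[0,0,0],0.01],[[0,0,-0.0005],[0,0,0],0.01],[[0,0,0],[0,0,0],0.01],[[0,0,0],[0,0,0],0.01],[[0,0,0],[0,0,0],0.01],[[0,0,0],[0,0,0],0.01],[[0,0,0],[0,0,0],0.01],[[0,0,0],[0,0,0],0.01],[[0,0,0],[0,0,0],0.01]]'

```text
clock: 10.3
position: [0.422, 0.016, 0.0645]
ee_rot: [-0.001, -3.042, 0.0]
force: [-0.1, 0.1, -1.0]
width: 0.229
```

Call:
send_rows --deltas '[[[0,0,-0.0005],[0,0,0],0.01],[[0,0,0],[0,0,0],0.01],[[0,0,0],[0,0,0],0.01],[[0,0,0],[0,0,0],0.01],[[0,0,0],[0,0,0],0.01],[[0,0,0],[0,0,0],0.01],[[0,0,0],[0,0,0],0.01],[[0,0,0],[0,0,0],0.01],[[0,0,0],[0,0,0],0.01],[[0,0,0],[0,0,0],0.01]]'

```text
clock: 11.3
position: [0.422, 0.016, 0.064]
ee_rot: [-0.001, -3.042, 0.0]
force: [-1.2, -0.3, -1.3]
width: 0.234
```

Call:
send_rows --deltas '[[[0,0,-0.0005],[0,0,0],0.01],[[0,0,0],[0,0,0],0.01],[[0,0,0],[0,0,0],0.01],[[0,0,0],[0,0,0],0.01],[[0,0,0],[0,0,0],0.01],[[0,0,0],[0,0,0],0.01],[[0,0,0],[0,0,0],0.01],[[0,0,0],[0,0,0],0.01],[[0,0,0],[0,0,0],0.01],[[0,0,0],[0,0,0],0.01]]'

```text
clock: 12.3
position: [0.4219, 0.016, 0.0635]
ee_rot: [-0.001, -3.042, 0.0]
force: [-0.3, -0.2, -0.6]
width: 0.231
```

```bash
python3 -c "
from h import *
s=arm.observe();R=cv2.Rodrigues(s['ee_rot'])[0];print(s['position'],s['position']+R@[-.089,0,.043],s['force'],s['ft_torque'])"
```

```text
[0.42194042 0.01598954 0.06354255] [0.50619961 0.01591019 0.0118668 ] [-0.28551196 -0.18281169 -0.55390511] [ 0.0130848  -0.01469478  0.01768124]
```

Call:
send_rows --deltas '[[[0,0,-0.0005],[0,0,0],0.01],[[0,0,0],[0,0,0],0.01],[[0,0,0],[0,0,0],0.01],[[0,0,0],[0,0,0],0.01],[[0,0,0],[0,0,0],0.01],[[0,0,0],[0,0,0],0.01],[[0,0,0],[0,0,0],0.01],[[0,0,0],[0,0,0],0.01],[[0,0,0],[0,0,0],0.01],[[0,0,0],[0,0,0],0.01]]'

```text
clock: 13.3
position: [0.4219, 0.016, 0.063]
ee_rot: [-0.001, -3.041, 0.0]
force: [-2.6, 0.1, 3.7]
width: 0.233
```

Contact gives about 5 N for 0.5 mm. I'll ease off slightly and slide forward.

Call:
send_rows --deltas '[[[0.001,0,0.0002],[0,0,0],0.01],[[0.002,0,0],[0,0,0],0.01],[[0.003,0,0],[0,0,0],0.01],[[0.003,0,0],[0,0,0],0.01],[[0.003,0,0],[0,0,0],0.01],[[0.003,0,0],[0,0,0],0.01],[[0.003,0,0],[0,0,0],0.01],[[0.003,0,0],[0,0,0],0.01],[[0.003,0,0],[0,0,0],0.01],[[0.002,0,0],[0,0,0],0.01]]'

```text
clock: 14.3
position: [0.4481, 0.016, 0.0632]
ee_rot: [-0.001, -3.041, 0.0]
force: [-2.5, 0.4, 2.6]
width: 0.233
```

Call:
send_rows --deltas '[[[0.001,0,0],[0,0,0],0.01],[[0.002,0,0],[0,0,0],0.01],[[0.002,0,0],[0,0,0],0.01],[[0.002,0,0],[0,0,0],0.01],[[0.002,0,0],[0,0,0],0.01],[[0.002,0,0],[0,0,0],0.01],[[0.002,0,0],[0,0,0],0.01],[[0.001,0,0],[0,0,0],0.01],[[0,0,0],[0,0,0],0.01],[[0,0,0],[0,0,0],0.01]]'

```text
clock: 15.3
position: [0.4622, 0.016, 0.0632]
ee_rot: [-0.001, -3.042, 0.0]
force: [-1.8, 0.5, 2.3]
width: 0.232
```

```bash
cat > v.py <<'E'
from h import *
import sys
s=arm.observe();R=cv2.Rodrigues(s['ee_rot'])[0]
t=s['position']+R@[-.089,0,.043]
print(s['clock'],s['position'].round(4),"tip",t.round(4),"F",s['force'].round(1),"scene px",proj(camera_params("scene"),t).round(1),"side px",proj(camera_params("side"),t).round(1))
c=get_image("scene")[:,:,::-1];d=get_image("side")[:,:,::-1]
cv2.imwrite(sys.argv[1],np.hstack([cv2.resize(c[230:370,320:420],(400,560),interpolation=cv2.INTER_CUBIC),cv2.resize(d[150:290,300:400],(400,560),interpolation=cv2.INTER_CUBIC)]))
E
python3 v.py pics/m3.png
```

```text
15.3 [0.4622 0.016  0.0632] tip [0.5465 0.0159 0.0116] F [-1.8  0.5  2.3] scene px [[365.6 270.3]] side px [[320.7 228.4]]
```

View pics/m3.png

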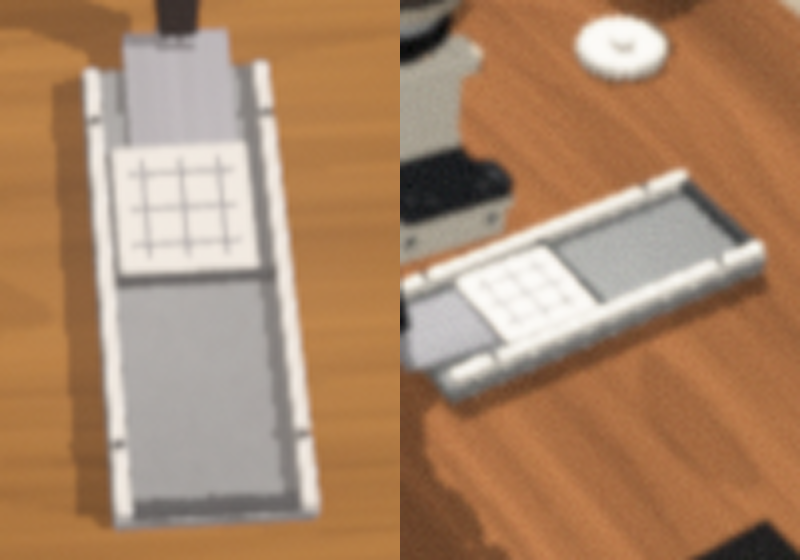

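The cover is now against the ridge, far edge at crop v≈275 and near edge at v≈145. The tip at v≈161 is just under the near edge. Pushing in another 28 mm slowly.

Call:
send_rows --deltas '[[[0.001,0,0],[0,0,0],0.01],[[0.001,0,0],[0,0,0],0.01],[[0.001,0,0],[0,0,0],0.01],[[0.001,0,0],[0,0,0],0.01],[[0.001,0,0],[0,0,0],0.01],[[0.001,0,0],[0,0,0],0.01],[[0.001,0,0],[0,0,0],0.01],[[0.001,0,0],[0,0,0],0.01],[[0.001,0,0],[0,0,0],0.01],[[0.001,0,0],[0,0,0],0.01]]'

```text
clock: 16.4
position: [0.4721, 0.016, 0.0632]
ee_rot: [-0.001, -3.042, 0.0]
force: [-2.6, -0.1, 2.3]
width: 0.237
```

Call:
send_rows --deltas '[[[0.002,0,0],[0,0,0],0.01],[[0.002,0,0],[0,0,0],0.01],[[0.002,0,0],[0,0,0],0.01],[[0.002,0,0],[0,0,0],0.01],[[0.002,0,0],[0,0,0],0.01],[[0.002,0,0],[0,0,0],0.01],[[0.002,0,0],[0,0,0],0.01],[[0.002,0,0],[0,0,0],0.01],[[0.002,0,0],[0,0,0],0.01],[[0,0,0],[0,0,0],0.01]]'

```text
clock: 17.4
position: [0.4905, 0.016, 0.0632]
ee_rot: [-0.001, -3.042, 0.0]
force: [-1.6, 0.5, 2.0]
width: 0.234
```

```bash
python3 v.py pics/m4.png
```

```text
17.4 [0.4905 0.016  0.0632] tip [0.5748 0.0159 0.0116] F [-1.6  0.5  2. ] scene px [[366.8 282.3]] side px [[329.7 224.7]]
```

View pics/m4.png

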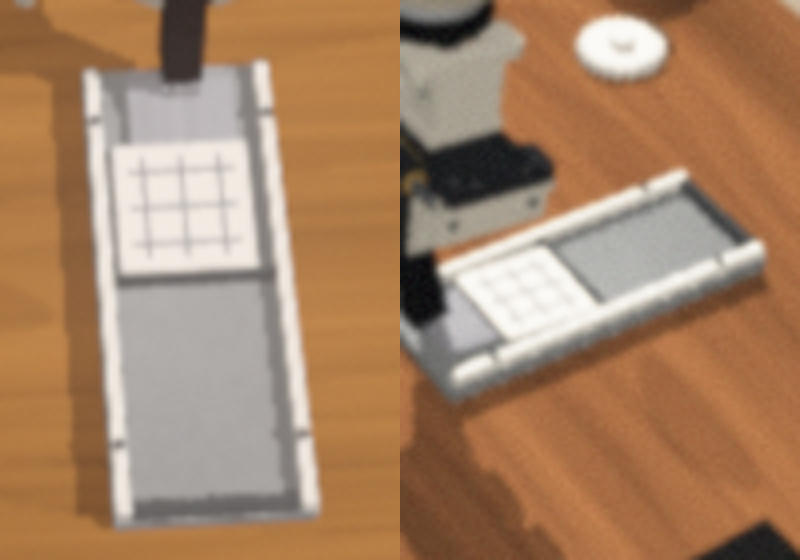

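The blade is about 30 mm under the cover (tip at px v≈282, near edge at v≈266). The cover is square against the ridge. Now I'll arc the tip up around the ridge.

Call:
send_rows --deltas '[[[0,0,0.001],[0,0,0],0.01],[[-0.0005,0,0.002],[0,0,0],0.01],[[-0.0005,0,0.003],[0,0,0],0.01],[[-0.0005,0,0.003],[0,0,0],0.01],[[0,0,0.003],[0,0,0],0.01],[[0.001,0,0.003],[0,0,0],0.01],[[0.001,0,0.003],[0,0,0],0.01],[[0.002,0,0.003],[0,0,0],0.01],[[0.002,0,0.003],[0,0,0],0.01],[[0.0015,0,0.003],[0,0,0],0.01]]'

```text
clock: 18.5
position: [0.4962, 0.016, 0.0905]
ee_rot: [-0.001, -3.042, 0.0]
force: [-0.2, -1.0, -2.6]
width: 0.232
```

```bash
python3 v.py pics/m5.png
```

```text
18.5 [0.4962 0.016  0.0905] tip [0.5805 0.0159 0.0388] F [-0.2 -1.  -2.6] scene px [[367.6 279.2]] side px [[331.6 216.4]]
```

View pics/m5.png

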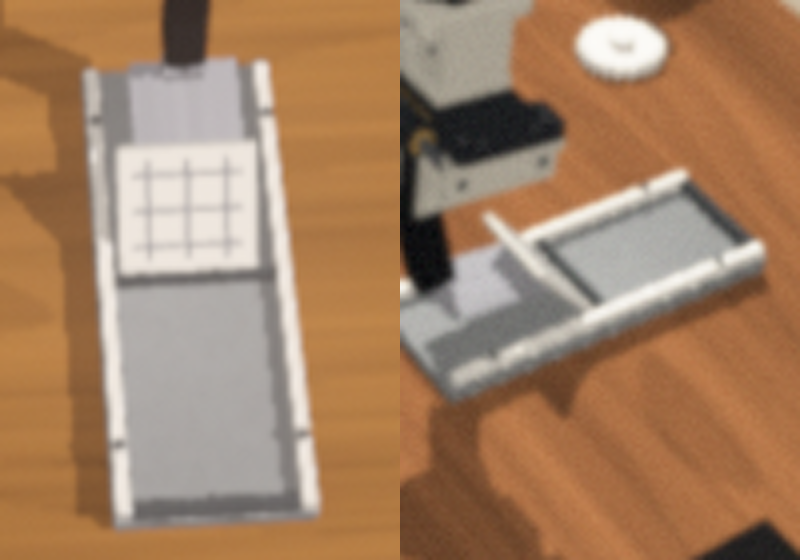

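The side view shows the cover tipped up about 45° on the blade, its far edge held by the ridge. Continuing the arc.

Call:
send_rows --deltas '[[[0.0025,0,0.0025],[0,0,0],0.01],[[0.0025,0,0.0025],[0,0,0],0.01],[[0.0025,0,0.0025],[0,0,0],0.01],[[0.003,0,0.002],[0,0,0],0.01],[[0.003,0,0.0015],[0,0,0],0.01],[[0.0035,0,0.0015],[0,0,0],0.01],[[0.0035,0,0.001],[0,0,0],0.01],[[0.0035,0,0.001],[0,0,0],0.01],[[0.0035,0,0.0005],[0,0,0],0.01],[[0.003,0,0],[0,0,0],0.01]]'

```text
clock: 19.6
position: [0.5269, 0.016, 0.1053]
ee_rot: [-0.001, -3.042, -0.0]
force: [-0.0, 0.4, -2.2]
width: 0.232
```

Call:
send_rows --deltas '[[[0.003,0,0],[0,0,0],0.01],[[0.003,0,0],[0,0,0],0.01],[[0.003,0,0],[0,0,0],0.01],[[0.003,0,0],[0,0,0],0.01],[[0.002,0,0],[0,0,0],0.01],[[0.002,0,0],[0,0,0],0.01],[[0,0,0],[0,0,0],0.01],[[0,0,0],[0,0,0],0.01],[[0,0,0],[0,0,0],0.01],[[0,0,0],[0,0,0],0.01]]'

```text
clock: 20.6
position: [0.5424, 0.016, 0.1052]
ee_rot: [-0.001, -3.041, -0.0]
force: [-0.2, -0.2, -1.7]
width: 0.232
```

```bash
python3 v.py pics/m6.png
```

```text
20.6 [0.5424 0.016  0.1052] tip [0.6266 0.0159 0.0536] F [-0.2 -0.2 -1.7] scene px [[370.  296.8]] side px [[346.3 206.3]]
```

View pics/m6.png

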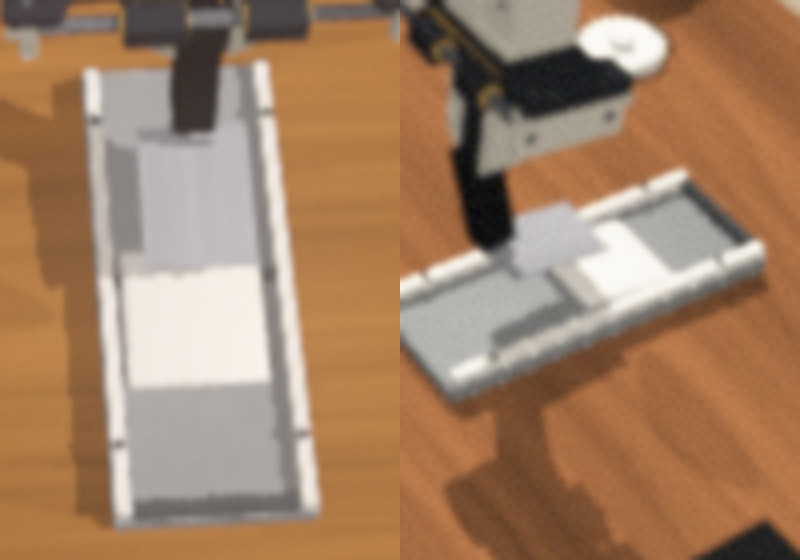

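The cover has turned over: plain show face up, at crop (198,325) in the scene view, far edge at v≈387. That puts its near edge about 4 mm behind the ridge's near face, resting on the ridge as expected. I'll back off, come down to just above ridge height and push it forward.

Call:
send_rows --deltas '[[[-0.008,0,0],[0,0,0],0.01],[[-0.013,0,0],[0,0,0],0.01],[[-0.013,0,0],[0,0,0],0.01],[[0,0,-0.008],[0,0,0],0.01],[[0,0,-0.01],[0,0,0],0.01],[[0,0,-0.008],[0,0,0],0.01],[[0,0,-0.005],[0,0,0],0.01],[[0,0,-0.0028],[0,0,0],0.01],[[0,0,0],[0,0,0],0.01],[[0,0,0],[0,0,0],0.01]]'

```text
clock: 21.7
position: [0.5087, 0.016, 0.0715]
ee_rot: [-0.001, -3.042, 0.0]
force: [1.1, -0.1, -0.9]
width: 0.232
```

```bash
python3 -c "
from h import *
s=arm.observe();R=cv2.Rodrigues(s['ee_rot'])[0];print(s['clock'],s['position']+R@[-.089,0,.043],s['force'])"
```

```text
21.7 [0.59295983 0.01591092 0.01982774] [ 1.05823726 -0.13198774 -0.93015644]
```

Height is as planned, tip at 19.8 mm. Pushing forward 32 mm.

Call:
send_rows --deltas '[[[0.003,0,0],[0,0,0],0.01],[[0.003,0,0],[0,0,0],0.01],[[0.003,0,0],[0,0,0],0.01],[[0.002,0,0],[0,0,0],0.01],[[0.002,0,0],[0,0,0],0.01],[[0.002,0,0],[0,0,0],0.01],[[0.002,0,0],[0,0,0],0.01],[[0.002,0,0],[0,0,0],0.01],[[0.001,0,0],[0,0,0],0.01],[[0,0,0],[0,0,0],0.01]]'

```text
clock: 22.7
position: [0.5287, 0.016, 0.0714]
ee_rot: [-0.001, -3.042, 0.0]
force: [-0.2, -0.6, -2.0]
width: 0.231
```

Call:
send_rows --deltas '[[[0.002,0,0],[0,0,0],0.01],[[0.002,0,0],[0,0,0],0.01],[[0.002,0,0],[0,0,0],0.01],[[0.002,0,0],[0,0,0],0.01],[[0.002,0,0],[0,0,0],0.01],[[0.001,0,0],[0,0,0],0.01],[[0.001,0,0],[0,0,0],0.01],[[0,0,0],[0,0,0],0.01],[[0,0,0],[0,0,0],0.01],[[0,0,0],[0,0,0],0.01]]'

```text
clock: 23.7
position: [0.5404, 0.016, 0.0714]
ee_rot: [-0.001, -3.041, -0.0]
force: [0.5, 0.3, -1.8]
width: 0.232
```

```bash
python3 v.py pics/m7.png
```

```text
23.7 [0.5404 0.016  0.0714] tip [0.6246 0.0159 0.0198] F [ 0.5  0.3 -1.8] scene px [[369.  302.7]] side px [[345.3 216.1]]
```

View pics/m7.png

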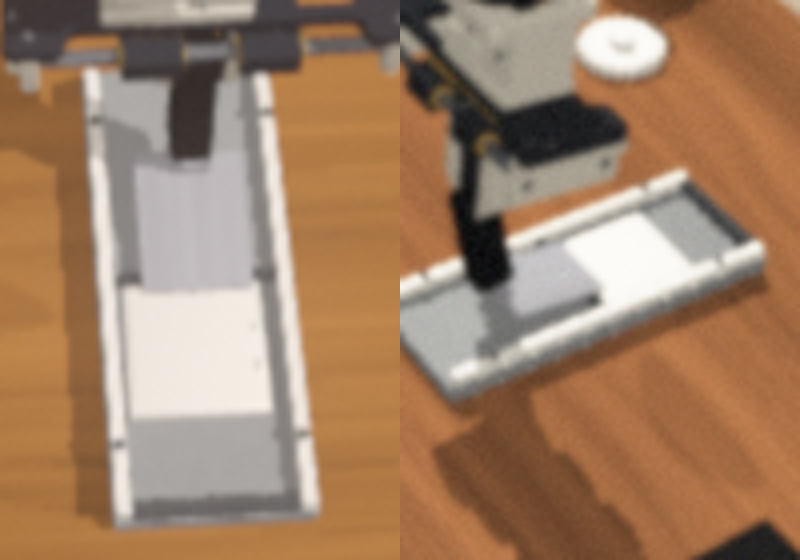

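The cover's far edge has moved to crop v≈416 (about 17 mm), so its near edge should be past the ridge. I'll push a few mm more, retreat upward and check numerically.

Call:
send_rows --deltas '[[[0.001,0,0],[0,0,0],0.01],[[0.002,0,0],[0,0,0],0.01],[[0.001,0,0],[0,0,0],0.01],[[0,0,0],[0,0,0],0.01],[[-0.004,0,0.001],[0,0,0],0.01],[[-0.01,0,0.002],[0,0,0],0.01],[[-0.01,0,0.01],[0,0,0],0.01],[[-0.01,0,0.02],[0,0,0],0.01],[[-0.01,0,0.03],[0,-0.02,0.008],0.01],[[-0.01,0,0.03],[0,-0.02,0.008],0.01]]'

```text
clock: 24.8
position: [0.4889, 0.0158, 0.1657]
ee_rot: [0.023, -3.081, 0.001]
force: [0.7, 1.3, -1.4]
width: 0.234
```

Call:
send_rows --deltas '[[[-0.01,-0.03,0.01],[0,-0.02,0.008],0.01],[[-0.01,-0.03,0],[0,-0.02,0.008],0.01],[[-0.01,-0.03,0],[0,-0.02,0.008],0.01],[[0,-0.03,0],[0,0,0.008],0.01],[[0,-0.03,0],[0,0,0],0.01],[[0,-0.03,0],[0,0,0],0.01],[[0,-0.03,0],[0,0,0],0.01],[[0,-0.03,0],[0,0,0],0.01],[[0,-0.03,0],[0,0,0],0.01],[[0,-0.02,0],[0,0,0],0.01]]'

```text
clock: 25.8
position: [0.4592, -0.2759, 0.1753]
ee_rot: [-0.071, 3.14, -0.004]
force: [-1.1, -0.5, -1.4]
width: 0.23
```

```bash
python3 v.py pics/m8.png
python3 - <<'E'
from h import *
for n,r in(("scene",(346,392,290,345)),("side",(330,400,190,240))):
    im=get_image(n);p=camera_params(n)
    if n=="scene":
        h=cv2.cvtColor(im,cv2.COLOR_RGB2HSV);yy,xx=np.mgrid[:480,:640]
        m=(xx>=352)&(xx<387)&(yy>290)&(yy<345)&(h[...,1]<60)&(h[...,2]>195)
        R,c=rect(cv2.morphologyEx(m.astype(np.uint8),cv2.MORPH_OPEN,np.ones((7,7))),p,.019);print(R,cv2.boundingRect(c))
E
```

```text
25.8 [ 0.4592 -0.2759  0.1753] tip [ 0.5481 -0.2719  0.1323] F [-1.1 -0.5 -1.4] scene px [[219.9 250.5]] side px [[389.  264.4]]
((656.0693969726562, 13.060972213745117), (69.105224609375, 71.18367004394531), 86.7767562866211) (352, 301, 35, 34)
```

View pics/m8.png

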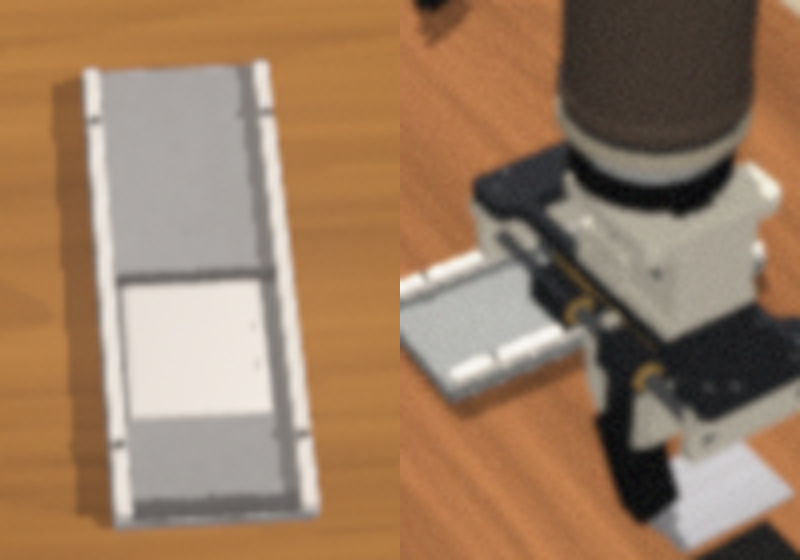

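The cover lies show face up in the nest with the whole ridge visible in front of it, centre about x=0.656 (jig x≈38 to 40). The last push didn't move it, so it has dropped to the floor. Now I'll return the spatula.

Call:
send_rows --deltas '[[[0.0025,-0.0237,0],[0,0,0],0.01],[[0,0,-0.02],[0,0,0],0.01],[[0,0,-0.025],[0,0,0],0.01],[[0,0,-0.025],[0,0,0],0.01],[[0,0,-0.025],[0,0,0],0.01],[[0,0,-0.015],[0,0,0],0.01],[[0,0,-0.01],[0,0,0],0.01],[[0,0,-0.005],[0,0,0],0.01],[[0,0,-0.002],[0,0,0],0.01],[[0,0,0],[0,0,0],0.01]]'

```text
clock: 27.0
position: [0.4634, -0.2976, 0.0479]
ee_rot: [-0.074, 3.14, -0.003]
force: [-0.7, -0.6, -2.0]
width: 0.234
```

Call:
send_rows --deltas '[[[0,0,-0.0005],[0,0,0],0.01],[[0,0,0],[0,0,0],0.01],[[0,0,0],[0,0,0],0.01],[[0,0,0],[0,0,0],0.01],[[0,0,0],[0,0,0],0.01],[[0,0,0],[0,0,0],0.01],[[0,0,0],[0,0,0],0.01],[[0,0,0],[0,0,0],0.01],[[0,0,0],[0,0,0],0.01],[[0,0,0],[0,0,0],0.01]]'

```text
clock: 28.0
position: [0.463, -0.2978, 0.047]
ee_rot: [-0.074, 3.141, -0.003]
force: [-1.3, -0.3, 1.8]
width: 0.231
```

Contact is light, about 3 N. Opening gradually, then moving straight up.

Call:
send_rows --deltas '[[[0,0,0],[0,0,0],0.03],[[0,0,0],[0,0,0],0.04],[[0,0,0],[0,0,0],0.06],[[0,0,0],[0,0,0],0.08],[[0,0,0],[0,0,0],0.0918],[[0,0,0],[0,0,0],0.0918],[[0,0,0],[0,0,0],0.0918],[[0,0,0],[0,0,0],0.0918],[[0,0,0],[0,0,0],0.0918],[[0,0,0],[0,0,0],0.0918]]'

```text
clock: 29.0
position: [0.463, -0.2977, 0.0469]
ee_rot: [-0.074, 3.141, -0.003]
force: [-1.0, -1.0, 0.1]
width: 0.999
```

Call:
send_rows --deltas '[[[0,0,0.01],[0,0,0],0.0918],[[0,0,0.02],[0,0,0],0.0918],[[0,0,0.03],[0,0,0],0.0918],[[0,0,0.04],[0,0,0],0.0918],[[0,0,0.04],[0,0,0],0.0918],[[-0.02,0,0.02],[0,0,0],0.0918],[[-0.02,0,0],[0,0,0],0.0918],[[-0.02,0,0],[0,0,0],0.0918],[[-0.02,0,0],[0,0,0],0.0918],[[0,0,0],[0,0,0],0.0918]]'

```text
clock: 30.0
position: [0.3804, -0.2982, 0.2078]
ee_rot: [-0.07, 3.141, -0.003]
force: [-0.4, -0.0, -0.6]
width: 1.003
```

Run:
```python
from h import *
s=arm.observe();print(s['clock'],s['position'],s['force'])
c=get_image("scene")[:,:,::-1];d=get_image("side")[:,:,::-1]
cv2.imwrite("pics/m9.png",np.vstack([np.hstack([cv2.resize(c[200:380,170:410],(400,300)),cv2.resize(d[190:280,280:400],(400,300),interpolation=cv2.INTER_CUBIC)]),np.hstack([cv2.resize(c,(400,300)),cv2.resize(d,(400,300))])]))
a=cv2.imread("pics/scene0.png")
df=cv2.absdiff(a,c).max(2)>60;n,l,st,ce=cv2.connectedComponentsWithStats(df.astype(np.uint8));print([x.tolist() for x in st[1:] if x[4]>25])
hsv=cv2.cvtColor(c,cv2.COLOR_BGR2HSV);yy,xx=np.mgrid[:480,:640];roi=(xx>180)&(xx<260)&(yy>222)&(yy<312)
print("blade",rect(roi&(hsv[...,2]>110)&(hsv[...,1]<70),camera_params("scene"),.006)[0])
```

```text
30.0 [ 0.38037505 -0.29817598  0.20781872] [-0.36722125 -0.03233941 -0.57841497]
[[124, 0, 72, 61, 1762], [622, 0, 18, 39, 468], [596, 12, 44, 45, 811], [594, 39, 8, 12, 56], [135, 60, 108, 91, 4163], [223, 133, 9, 13, 89], [208, 216, 13, 14, 140], [200, 226, 9, 5, 30], [207, 248, 27, 33, 423], [359, 259, 25, 30, 184], [356, 260, 17, 5, 51], [199, 262, 28, 31, 424], [367, 267, 6, 6, 27], [350, 268, 5, 15, 47], [357, 268, 7, 5, 26], [368, 275, 6, 6, 31], [358, 277, 7, 5, 29], [353, 301, 35, 32, 988]]
blade ((511.5602111816406, -295.9378967285156), (83.33692932128906, 56.8876953125), 1.773962378501892)
```

View pics/m9.png

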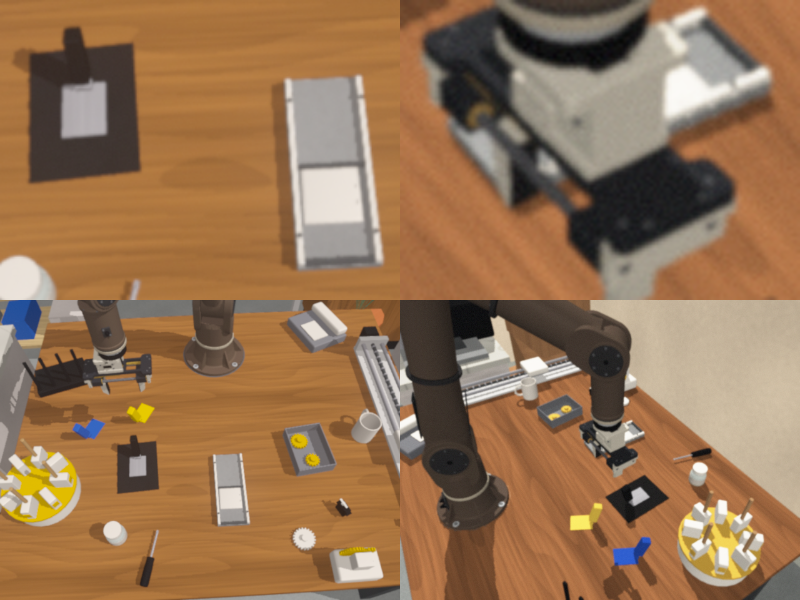

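The spatula stands on the mat, blade centre about (0.512,-0.296), within a few mm of the mat's middle. The cover is in the nest, the arm is clear, and the scene camera's difference from the start shows no moved bystander. Handing in.

```bash
python3 -c "
from cell import job;print(job.sign_off())"
```

```text
the job is handed in; nothing more can be done
None
```

I turned the cover over the ridge with the spatula alone, stood the spatula back on the mat and handed the job in at about 30 s of the 72 s allowed. The sign-off gives no verdict, so the results below rest on my own checks.

**How it went:** The blade slid on the deck at about 3–5 N. It tipped the cover up about 45° (seen in the side view) and then over the ridge. I then nudged the cover forward off the ridge.

**Cover:** It is show face up in the far nest with the whole ridge visible in front of it. Its centre is about 39 mm past the ridge, roughly 21 mm short of the nest's middle. That is inside the 25 mm limit, but with little margin.

**Level:** I inferred that the cover is level and did not measure it. The last blade pass, 0.8 mm above ridge height, left it where it was, and its seen size (69 x 71 mm) fits lying flat. The arm blocked the final side view of it.

**Spatula:** It stands free, with its blade centre about 4 mm or less from the mat's middle.

**Bystanders:** Comparing the start and end scene pictures showed changes only for the arm, its shadow, the spatula and the cover.

I viewed 12 pictures, two over the budget of 10.

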